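# Make up two inlay kits for the saw bench

### The job

Make up the two kits for the saw bench: on the board with the square well, thread the plywood backer over the two pins with the wide brass blank on top of it, and lay the butterfly pattern in the well. On the board with the long well, thread the narrow brass blank alone over the pins and lay the leaf pattern in the well. Everything should lie flat and fully down in its place, and the wax jar and the slate sample tile stay where they are.

Things in the scene. Friction and masses are not known exactly. Their poses are not given: they have to be found in the camera images.
- board_square: Butterfly kit's wooden board, fixed, 130 (x) x 200 (y) x 20 mm high; origin: centre of its underside, z up. Two upright steel pins, 8 mm thick, at x = +-35, y = -58 mm, rise to 44 mm over the bench (top 8 mm tapered to 3 mm). At the other end, centred at x = 0, y = +45 mm, a well 10 mm deep (floor 10 mm over the bench): a nearly square well, 76 mm in x by 80 mm in y.
- board_long: Leaf kit's wooden board, fixed, 130 (x) x 200 (y) x 20 mm high; origin: centre of its underside, z up. Two upright steel pins, 8 mm thick, at x = +-35, y = -58 mm, rise to 44 mm over the bench (top 8 mm tapered to 3 mm). At the other end, centred at x = 0, y = +45 mm, a well 10 mm deep (floor 10 mm over the bench): a long narrow well, 96 mm in x by 46 mm in y.
- backer: Plywood backer, a pale wooden plate 116 x 58 x 9 mm (longer than the brass blanks) with two 12 mm through holes on its x axis, 35 mm either side of the centre; origin at the centre of its underside, x along its length, y across its width, z up. It lies flat on the bench at the start. About 60 g.
- wide_blank: Wide brass blank, a brass plate 100 x 58 x 6 mm with two 12 mm through holes on its x axis, 35 mm either side of the centre; origin at the centre of its underside, x along its length, y across its width, z up. It lies flat on the bench at the start. About 270 g.
- narrow_blank: Narrow brass blank, a brass plate 100 x 36 x 6 mm with two 12 mm through holes on its x axis, 35 mm either side of the centre; origin at the centre of its underside, x along its length, y across its width, z up. It lies flat on the bench at the start. About 160 g.
- butterfly_pattern: Butterfly scribing pattern: a brass butterfly with four wings, 6 mm thick, about 56 mm along x (head to +x) and 62 mm over the wings along y, with an upright wooden finger bar standing on its middle: 36 mm long along x, 12 mm thick along y, from 6 to 30 mm above the underside, to be pinched across y. Origin at the centre of the underside, z up. It lies on the bench at the start. About 90 g.
- leaf_pattern: Leaf scribing pattern: a pointed brass leaf, 6 mm thick, 76 mm long along x and 28 mm wide along y, with an upright wooden finger bar standing on its middle: 36 mm long along x, 12 mm thick along y, from 6 to 30 mm above the underside, to be pinched across y. Origin at the centre of the underside, z up. It lies on the bench at the start. About 85 g.
- wax_jar: Bystander, to be left where it stands: a small amber glass jar with a metal lid, 44 mm across and 45 mm high; origin at the centre of its underside.
- sample_tile: Bystander, to be left where it lies: a slate sample tile 50 x 50 x 12 mm with a small brass leaf let into its top; origin at the centre of its underside.

How it is judged:
By the outcome, as a careful person would: the job done as asked, in the order asked, and still so for the second after the job is handed in, with the robot touching nothing.
It also fails if it takes over 125 s, if anything falls off the work surface, if the arm or the gripper's body presses on something with over 40 N, if the wrist force passes 120 N, or if a joint passes its speed limit or range.

### The arm

A 7-joint arm with a two-finger parallel gripper is mounted at the origin on the work surface. World frame = base frame: x ahead of the robot, y to its left, z up, the work surface at z = 0. Lengths are in m, angles in degrees, forces in N, time in s.
With the tool pointing down it reaches from about 0.425 to 0.8 m from the base axis. Payload 8.3 kg.
Tool frame: the origin (TCP) lies on the centre line of the jaws, within the pads' length; the fingertips stand 22 mm ahead of it and the grasp point (between the pads) lies 3 mm ahead of it; z points along the fingers, y is the line along which they close (so a half turn about z gives the same grasp; the last joint's range is limited). The gripper opens to 85 mm and grips with 20 to 120 N. Pads are 22 mm wide; open, the fingers measure 114 mm over their backs; the gripper's body (76 mm by 85 mm) begins 54 mm behind the grasp point. The pads swing forward as they close: fully open they stand 13 mm farther back than shut.
Start: joints at [-68.463, 21.967, 0.94, 78.501, -0.361, 79.538, -2.664], TCP at [0.265, 0.566, 0.253] pointing down, gripper open.
Joint ranges: [-169.22, 169.22], [-14.56, 117.87], [-87.37, 89.26], [10.42, 133.3], [-82.24, 262.24], [0.94, 117.77], [-172.7, 172.7]. Speed limits (degrees/s): [136.94, 136.94, 172.46, 172.46, 180, 180, 180].

### API

Orientations are given as [roll, pitch, yaw] about the fixed x, y, z axes, in that order (R = Rz(yaw) Ry(pitch) Rx(roll)).
In Python, from station import manip gives the robot as it stands. The module is installed in compiled form; this text tells all that it offers.
- The arm moves only by the shell command python3 -m pendant 'ROWS' [OPENING] [FORCE]. ROWS is JSON, a list of rows, each an object of numbers: "tx", "ty", "tz": the shift along the tool's x, y, z each as a share of 0.1 m, from -1 to 1; "rx", "ry", "rz": the turn, a rotation vector about the tool's x, y, z each as a share of 0.15 rad, from -1 to 1. A call has 1 to 8 rows; each row shifts and turns the commanded pose from where the row before left it, along the tool's axes as they then stand; what a row does not reach is not made up. A row lasts 1/10 s, in which the tool goes at most 50 mm and 8.59 degrees, less where a joint would pass 70% of its speed; a pose out of reach is approached as far as the arm can. A call with a number of a shift or a turn outside -1 to 1 is refused whole. A call with a gripper value outside its range is refused whole. OPENING is the opening in per cent of the stroke, from 0 (shut) to 100 (fully open), set as the call begins (- or left out, the last holds). The fingers move at their own pace and stop on an object; FORCE is the grip in N (left out, the last holds). Time passes only in rows, so rows that do not move let the fingers close. It gives the time, the measured TCP pose, the force, the opening and the grip force at its end, in the units of the state.
- manip.sense(): the state, without advancing time (a new reading comes with each control period).
- manip.snapshot(name): name is "side" or "top" or "wrist"; returns a dict with "image" (480x640x3 uint8, blue, green, red), "intrinsics" (3x3 intrinsics, pixels), "world_from_camera" (4x4, takes a point from camera to world coordinates). Camera axes: x right, y up, looking along -z (the intrinsics and any distortion apply to the point x, -y, -z); pixel columns grow to the right and rows downward; lengths in m; the calibration is good to about 2 mm. A picture is of the moment at which its call begins. There is no depth.
- manip.job_done(): hands the job in; it is judged then, once.
The state is a dict: "time_s": time; "joint_positions": joint angles; "dq": joint speeds; "joint_torque": joint torques, N m; "tool_pos": TCP position; "tool_rot": TCP orientation; "force": force on the tool from outside, world axes, zero at the start; "ft_torque": the same for the moment, N m; "finger_gap": opening from 0.0 (shut) to 1.0 (fully open); "grip_force": force on a finger pad.
Only numpy, scipy, OpenCV 4.12 (cv2) and the standard library are available. Lean on these libraries where they do the work, as an engineer would, in place of code of your own. Each camera call takes 0.05 s, during which the arm holds its last target. There are 200 camera calls.

## Working session

There is one attempt and no reset: what is moved stays moved. The work goes in short steps, Python scripts to look and compute and a shell command to move; the robot and the scene stay as the last step left them, time stands still between calls to the robot, and variables do not carry over. Pictures are saved under pics/ and viewed, at most 14 in all, crops included, and the job is handed in when it is done.

```bash
mkdir -p pics; cat > h.py <<'E'
import numpy as np, cv2, json
from station import manip
def snap(n,f):
    s=manip.snapshot(n); cv2.imwrite('pics/'+f,s['image']); np.savez('pics/'+f+'.npz',K=s['intrinsics'],T=s['world_from_camera']); return s
def ray(K,T,u,v):
    d=np.linalg.solve(K,[u,v,1.0]); d=np.array([d[0],-d[1],-d[2]]); return T[:3,3],T[:3,:3]@d
def onz(K,T,u,v,z):
    o,d=ray(K,T,u,v); return o+d*(z-o[2])/d[2]
def proj(K,T,p):
    c=T[:3,:3].T@(np.array(p)-T[:3,3]); q=K@[c[0],-c[1],-c[2]]; return q[:2]/q[2]
def load(f):
    d=np.load('pics/'+f+'.npz'); return cv2.imread('pics/'+f),d['K'],d['T']
E
python3 - <<'E'
from h import *
for n in ['top','side']:
    s=snap(n,n+'0.png'); print(s['intrinsics'],s['world_from_camera'].round(3))
print(manip.sense())
E
```

```text
[[435.75703487   0.         319.53072774]
 [  0.         435.75703487 236.76750241]
 [  0.           0.           1.        ]] [[ 0.016  0.997 -0.079  0.451]
 [-1.     0.015 -0.016  0.053]
 [-0.014  0.079  0.997  1.02 ]
 [ 0.     0.     0.     1.   ]]
[[579.03112047   0.         321.47771548]
 [  0.         579.03112047 246.94716504]
 [  0.           0.           1.        ]] [[ 0.939  0.197 -0.284  0.234]
 [-0.345  0.537 -0.77  -0.807]
 [ 0.001  0.82   0.572  0.667]
 [ 0.     0.     0.     1.   ]]
{'time_s': 0.1, 'joint_positions': array([-68.46309474,  22.01200448,   0.93901853,  78.55430112,
        -0.36111547,  79.53781919,  -2.66509558]), 'dq': array([-0.0371447 , -0.1162788 ,  0.07379336, -0.16038969,  0.06011721,
        0.04643379,  0.05143852]), 'joint_torque': array([ 2.78899686e-03, -6.29127502e+01,  8.47634934e-01, -3.72759855e+01,
        1.69761549e-02,  1.03954188e-02,  5.03649645e-06]), 'tool_pos': array([0.2653263 , 0.56543683, 0.25236965]), 'tool_rot': array([-1.79898718e+02,  1.64719116e-03,  1.54861221e+02]), 'force': array([ 0.20544867, -0.00111169, -0.14894653]), 'ft_torque': array([-0.00182192,  0.0352057 , -0.01645743]), 'grip_force': 0.0, 'finger_gap': 1.0012256655532255}
```

View pics/top0.png

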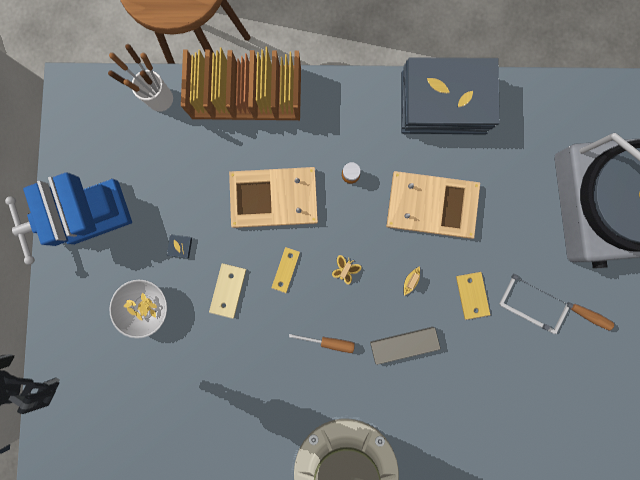

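View pics/side0.png

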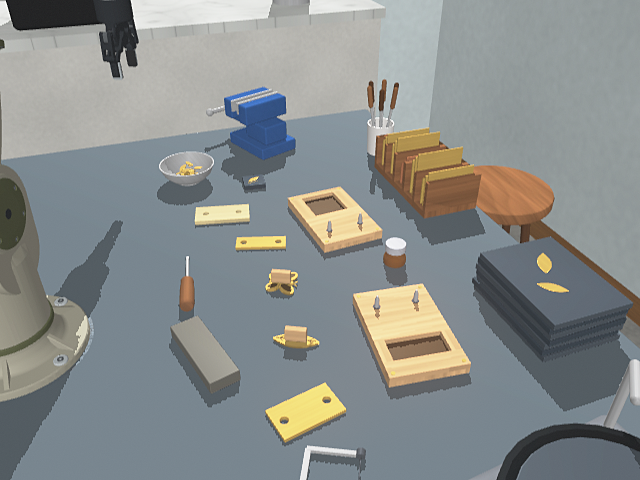

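Top view: square-well board at (273,197), long-well board at (434,205), backer (228,290), narrow blank (286,270), butterfly (346,268), leaf (412,281), wide blank (473,296). The side view agrees. Next I'll get coarse poses from the masks.

```bash
python3 - <<'E'
from h import *
im,K,T=load('top0.png'); hsv=cv2.cvtColor(im,cv2.COLOR_BGR2HSV)
rois=dict(backer=(205,258,250,325,.009),narrow=(268,243,305,298,.006),wide=(452,266,495,325,.006),bfly=(325,250,366,292,.006),leaf=(398,262,430,302,.006),bsq=(222,160,325,235,.02),blong=(380,165,488,245,.02))
for n,(a,b,c,d,z) in rois.items():
    m=cv2.inRange(hsv[b:d,a:c],(10,55,70),(40,255,255))
    if n[0]=='b' and n[1] in 'sl': m=cv2.morphologyEx(m,cv2.MORPH_CLOSE,np.ones((5,5)))
    cs=max(cv2.findContours(m,0,1)[0],key=cv2.contourArea)[:,0]+[a,b]
    p=np.array([onz(K,T,u,v,z)[:2] for u,v in cs],np.float32)*1000
    (x,y),(w,h),t=cv2.minAreaRect(p); 
    if w<h: w,h,t=h,w,t+90
    print(n,round(x),round(y),'size',round(w),round(h),'long-axis yaw',round(t,1),'r',round(np.hypot(x,y)))
for n,q in dict(sqp1=(297,181),sqp2=(298,211),lp1=(410,186),lp2=(407,215)).items(): print(n,onz(K,T,*q,.044).round(3))
print('jar',onz(K,T,351,170,.045),'tile',onz(K,T,182,247,.012))
E
python3 -m pendant '[{"tz":0},{"tz":0}]' 100 40
```

```text
backer 404 280 size 116 59 long-axis yaw 167.5 r 492
narrow 454 147 size 100 37 long-axis yaw 162.7 r 477
wide 402 -285 size 102 60 long-axis yaw 10.9 r 493
bfly 457 8 size 60 56 long-axis yaw 62.7 r 457
leaf 433 -145 size 76 29 long-axis yaw 153.5 r 457
bsq 621 179 size 200 132 long-axis yaw 93.9 r 647
blong 609 -192 size 202 133 long-axis yaw 83.1 r 639
sqp1 [0.655 0.121 0.044]
sqp2 [0.586 0.118 0.044]
lp1 [ 0.646 -0.135  0.044]
lp2 [ 0.58  -0.128  0.044]
jar [ 0.68118522 -0.00091373  0.045     ] tile [0.50210795 0.38828615 0.012     ]invalid input at $[0]: expected keys tx, ty, tz, rx, ry, rz
```

```bash
cat >> h.py <<'E'
def togo(x,y,z,yaw):
    """turn first, then shift: prints turn (shares), rows needed, shift shares totals in the turned tool axes (mm, deg in)"""
    s=manip.sense(); p=s['tool_pos']*1000; r=s['tool_rot']
    dy=(yaw-r[2]+180)%360-180; a=np.radians(yaw); dx,dv=x-p[0],y-p[1]
    print('t',round(s['time_s'],2),'pos',p.round(1),'rot',r.round(1),'F',s['force'].round(1),'gap',round(float(s['finger_gap']),3),'grip',round(float(s['grip_force']),1))
    print('rz tot %.2f | tx %.3f ty %.3f tz %.3f'%(-np.radians(dy)/.15,(np.cos(a)*dx+np.sin(a)*dv)/100,(np.sin(a)*dx-np.cos(a)*dv)/100,(p[2]-z)/100))
E
python3 -m pendant '[{"tx":0,"ty":0,"tz":0.2,"rx":0,"ry":0,"rz":-0.74},{"tx":0,"ty":0,"tz":0.2,"rx":0,"ry":0,"rz":-0.74},{"tx":-0.3,"ty":-0.38,"tz":0,"rx":0,"ry":0,"rz":0},{"tx":-0.3,"ty":-0.38,"tz":0,"rx":0,"ry":0,"rz":0},{"tx":-0.3,"ty":-0.38,"tz":0,"rx":0,"ry":0,"rz":0},{"tx":-0.3,"ty":-0.38,"tz":0,"rx":0,"ry":0,"rz":0},{"tx":-0.3,"ty":-0.38,"tz":0,"rx":0,"ry":0,"rz":0},{"tx":-0.3,"ty":-0.38,"tz":0,"rx":0,"ry":0,"rz":0}]' 85 40
python3 -m pendant '[{"tx":-0.18,"ty":-0.2,"tz":0,"rx":0,"ry":0,"rz":0},{"tx":0,"ty":0,"tz":0,"rx":0,"ry":0,"rz":0},{"tx":0,"ty":0,"tz":0,"rx":0,"ry":0,"rz":0}]'
python3 - <<'E'
from h import *
togo(404,280,200,167.5); s=snap('wrist','w1.png'); print(s['world_from_camera'].round(3),s['intrinsics'][0])
E
```

```text
time_s: 0.9
tool_pos: [0.3926, 0.3023, 0.2131]
tool_rot: [-180.0, -0.0, 167.6]
force: [1.6, 0.2, 0.4]
finger_gap: 0.852
grip_force: 0.0
time_s: 1.2
tool_pos: [0.4055, 0.2806, 0.2131]
tool_rot: [-180.0, -0.0, 167.5]
force: [-0.1, 1.9, 0.5]
finger_gap: 0.85
grip_force: 0.0
t 1.2 pos [405.5 280.6 213.1] rot [-180.    -0.   167.5] F [-0.1  1.9  0.5] gap 0.85 grip 0.0
rz tot -0.00 | tx 0.013 ty -0.010 tz 0.131
[[ 0.217 -0.936 -0.279  0.335]
 [ 0.976  0.207  0.062  0.296]
 [-0.001 -0.286  0.958  0.334]
 [ 0.     0.     0.     1.   ]] [346.01459164   0.         316.03609238]
```

View pics/w1.png

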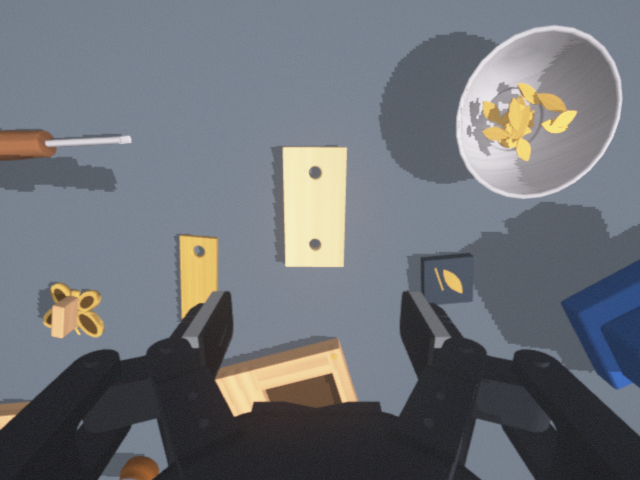

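The wrist view shows the backer square to the tool, centred near (315,208), and the tile and bowl clear of it. I'll refine its pose from this image.

```bash
cat >> h.py <<'E'
def rect(f,roi,z,lo=(10,55,70),hi=(40,255,255),hull=None):
    im,K,T=load(f); a,b,c,d=roi; m=cv2.inRange(cv2.cvtColor(im,cv2.COLOR_BGR2HSV)[b:d,a:c],lo,hi)
    cs=max(cv2.findContours(m,0,1)[0],key=cv2.contourArea)[:,0]+[a,b]
    p=np.array([onz(K,T,u,v,z)[:2] for u,v in cs],np.float32)*1000
    (x,y),(w,h),t=cv2.minAreaRect(p)
    if w<h: w,h,t=h,w,t+90
    print(f,'c %.1f %.1f size %.1f %.1f yaw %.1f'%(x,y,w,h,t)); return x,y,t
def holes(f,roi,z,lo,hi,amin=20):
    im,K,T=load(f); a,b,c,d=roi; m=cv2.inRange(cv2.cvtColor(im,cv2.COLOR_BGR2HSV)[b:d,a:c],lo,hi)
    for q in cv2.findContours(m,0,1)[0]:
        M=cv2.moments(q)
        if M['m00']>amin: u,v=M['m10']/M['m00']+a,M['m01']/M['m00']+b; print('  blob',round(u),round(v),M['m00'],(onz(K,T,u,v,z)*1000).round(1))
E
python3 - <<'E'
from h import *
x,y,t=rect('w1.png',(265,130,365,285),.009)
holes('w1.png',(295,160,335,255),.009,(0,0,0),(180,255,130))
rect('w1.png',(165,225,232,300),.006)
togo(x,y,40,t)
E
```

```text
w1.png c 401.8 279.4 size 115.8 58.4 yaw 167.3
  blob 314 243 52.0 [435.  272.4   9. ]
  blob 315 172 74.0 [367.5 288.    9. ]
w1.png c 436.7 151.0 size 71.2 38.1 yaw 162.8
t 1.25 pos [404.9 281.7 213.1] rot [180.   -0.  167.6] F [-0.3  0.8  0.4] gap 0.853 grip 0.0
rz tot 0.04 | tx 0.025 ty -0.030 tz 1.731
```

```bash
python3 -m pendant '[{"tx":0.025,"ty":-0.025,"tz":0.4,"rx":0,"ry":0,"rz":0.02},{"tx":0,"ty":0,"tz":0.4,"rx":0,"ry":0,"rz":0},{"tx":0,"ty":0,"tz":0.4,"rx":0,"ry":0,"rz":0},{"tx":0,"ty":0,"tz":0.4,"rx":0,"ry":0,"rz":0},{"tx":0,"ty":0,"tz":0.18,"rx":0,"ry":0,"rz":0},{"tx":0,"ty":0,"tz":0,"rx":0,"ry":0,"rz":0},{"tx":0,"ty":0,"tz":0,"rx":0,"ry":0,"rz":0}]' 85 40
python3 - <<'E'
from h import *
togo(401.8,279.6,22,167.3); snap('wrist','w2.png')
s=snap('side','s2.png'); print(proj(s['intrinsics'],s['world_from_camera'],[.402,.28,.01]))
E
```

```text
time_s: 1.95
tool_pos: [0.402, 0.2803, 0.0355]
tool_rot: [-180.0, -0.0, 167.5]
force: [0.7, -0.0, -0.3]
finger_gap: 0.85
grip_force: 0.0
t 1.95 pos [402.  280.3  35.5] rot [-180.    -0.   167.5] F [ 0.7 -0.  -0.3] gap 0.85 grip 0.0
rz tot 0.03 | tx 0.001 ty -0.007 tz 0.135
[221.55246287 211.28241288]
```

View pics/w2.png

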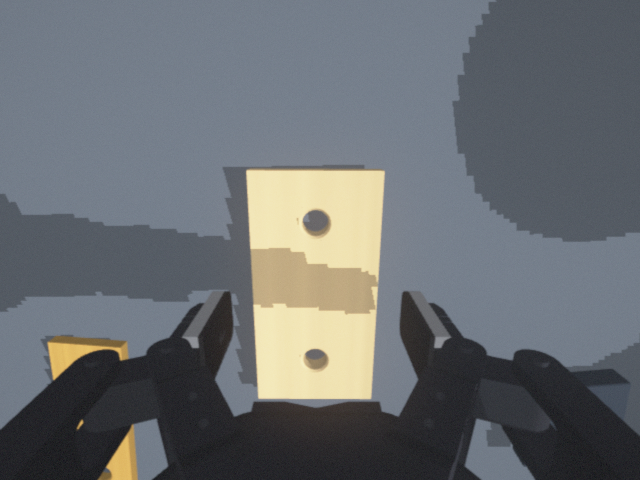

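Pads straddle the backer centrally at 35 mm. I'll narrow the opening to 75 % and feel down in small steps.

```bash
python3 -m pendant '[{"tx":0,"ty":-0.005,"tz":0.1,"rx":0,"ry":0,"rz":0.03},{"tx":0,"ty":0,"tz":0.02,"rx":0,"ry":0,"rz":0},{"tx":0,"ty":0,"tz":0,"rx":0,"ry":0,"rz":0}]' 75 40
python3 -m pendant '[{"tx":0,"ty":0,"tz":0.02,"rx":0,"ry":0,"rz":0},{"tx":0,"ty":0,"tz":0,"rx":0,"ry":0,"rz":0}]' |egrep 'pos|force'
python3 -m pendant '[{"tx":0,"ty":0,"tz":0.02,"rx":0,"ry":0,"rz":0},{"tx":0,"ty":0,"tz":0,"rx":0,"ry":0,"rz":0}]' |egrep 'pos|force'
python3 - <<'E'
from h import *
s=snap('side','s3.png'); cv2.imwrite('pics/s3c.png',cv2.resize(s['image'][130:260,140:300],None,fx=4,fy=4))
E
```

```text
time_s: 2.35
tool_pos: [0.4022, 0.2784, 0.0231]
tool_rot: [-180.0, -0.0, 167.1]
force: [-0.1, 0.2, 0.0]
finger_gap: 0.753
grip_force: 0.0
tool_pos: [0.4024, 0.2786, 0.0212]
force: [-0.0, -0.8, -0.1]
grip_force: 0.0
tool_pos: [0.4023, 0.2785, 0.0191]
force: [-0.2, -0.4, -0.7]
grip_force: 0.0
```

View pics/s3c.png

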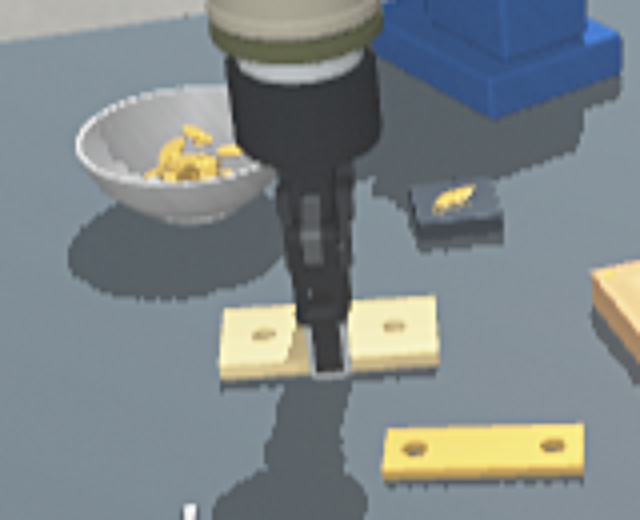

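The fingertips are a few mm over the bench beside the backer. Go 1 mm lower, then close.

```bash
python3 -m pendant '[{"tx":0,"ty":0,"tz":0.01,"rx":0,"ry":0,"rz":0},{"tx":0,"ty":0,"tz":0,"rx":0,"ry":0,"rz":0}]' |egrep 'pos|force'
python3 -m pendant '[{"tx":0,"ty":0,"tz":0,"rx":0,"ry":0,"rz":0},{"tx":0,"ty":0,"tz":0,"rx":0,"ry":0,"rz":0},{"tx":0,"ty":0,"tz":0,"rx":0,"ry":0,"rz":0},{"tx":0,"ty":0,"tz":0,"rx":0,"ry":0,"rz":0}]' 50 40
```

```text
tool_pos: [0.4024, 0.2786, 0.0182]
force: [0.3, -0.4, -0.2]
grip_force: 0.0
time_s: 3.4
tool_pos: [0.4025, 0.2787, 0.0186]
tool_rot: [180.0, 0.0, 167.2]
force: [-1.4, -1.4, 4.9]
finger_gap: 0.665
grip_force: 43.1
```

Gripped at 58 mm, with the tips just touching the bench. Lift, turn to the board's yaw, and go past the pins so the wrist camera can see them.

```bash
python3 -m pendant '[{"tx":0,"ty":0,"tz":-0.2,"rx":0,"ry":0,"rz":0},{"tx":0,"ty":0,"tz":-0.4,"rx":0,"ry":0,"rz":0},{"tx":0,"ty":0,"tz":-0.4,"rx":0,"ry":0,"rz":-0.97},{"tx":0,"ty":0,"tz":-0.4,"rx":0,"ry":0,"rz":-0.97},{"tx":-0.36,"ty":-0.22,"tz":0,"rx":0,"ry":0,"rz":0},{"tx":-0.36,"ty":-0.22,"tz":0,"rx":0,"ry":0,"rz":0},{"tx":-0.36,"ty":-0.22,"tz":0,"rx":0,"ry":0,"rz":0},{"tx":-0.36,"ty":-0.22,"tz":0,"rx":0,"ry":0,"rz":0}]' - 50
python3 -m pendant '[{"tx":-0.36,"ty":-0.22,"tz":0,"rx":0,"ry":0,"rz":0},{"tx":-0.36,"ty":-0.22,"tz":0,"rx":0,"ry":0,"rz":0},{"tx":-0.36,"ty":-0.22,"tz":0,"rx":0,"ry":0,"rz":0},{"tx":-0.34,"ty":-0.22,"tz":0,"rx":0,"ry":0,"rz":0},{"tx":0,"ty":0,"tz":0,"rx":0,"ry":0,"rz":0},{"tx":0,"ty":0,"tz":0,"rx":0,"ry":0,"rz":0}]' - 50
python3 - <<'E'
from h import *
togo(624,121,150,183.9); s=snap('wrist','w3.png')
for z in (.02,.044):print([proj(s['intrinsics'],s['world_from_camera'],[a,b,z]).round() for a,b in((.655,.121),(.586,.118))])
E
```

```text
time_s: 4.2
tool_pos: [0.5532, 0.1996, 0.1582]
tool_rot: [180.0, 0.0, -176.1]
force: [0.5, 1.6, -0.8]
finger_gap: 0.659
grip_force: 55.2
time_s: 4.8
tool_pos: [0.6997, 0.1209, 0.1567]
tool_rot: [-180.0, -0.1, -176.3]
force: [-0.3, 0.5, -0.9]
finger_gap: 0.66
grip_force: 55.2
t 4.8 pos [699.7 120.9 156.7] rot [-1.800e+02 -1.000e-01 -1.763e+02] F [-0.3  0.5 -0.9] gap 0.66 grip 55.2
rz tot -0.02 | tx 0.755 ty 0.053 tz 0.067
[array([321., 174.]), array([323.,  71.])]
[array([321., 178.]), array([324.,  64.])]
```

View pics/w3.png

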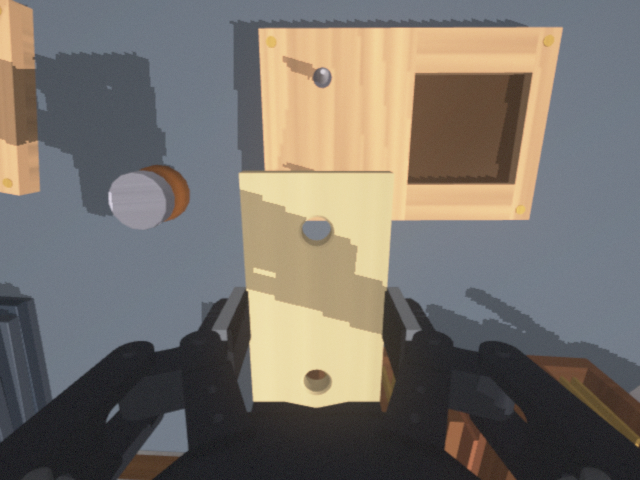

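One pin at (322,77), plus well and board edges; the other pin is hidden by the held backer. Go 45 mm further so both show.

```bash
python3 -m pendant '[{"tx":-0.25,"ty":0,"tz":0,"rx":0,"ry":0,"rz":0},{"tx":-0.2,"ty":0,"tz":0,"rx":0,"ry":0,"rz":0},{"tx":0,"ty":0,"tz":0,"rx":0,"ry":0,"rz":0},{"tx":0,"ty":0,"tz":0,"rx":0,"ry":0,"rz":0}]' >/dev/null
python3 - <<'E'
from h import *
togo(624,121,150,183.9); s=snap('wrist','w4.png')
K,T=s['intrinsics'],s['world_from_camera']
for z in (.02,.044):print([proj(K,T,[a,b,z]).round() for a,b in((.655,.121),(.586,.118))])
zt=manip.sense()['tool_pos'][2]-.0186+.009
rect('w4.png',(235,150,400,410),zt)
cv2.imwrite('pics/w4c.png',cv2.resize(s['image'][0:240,200:420],None,fx=2.5,fy=2.5,interpolation=cv2.INTER_CUBIC))
E
```

```text
t 5.25 pos [743.6 126.6 158.1] rot [ 180.    -0.  -176.1] F [ 1.   0.1 -0.5] gap 0.658 grip 55.2
rz tot 0.00 | tx 1.197 ty 0.026 tz 0.081
[array([317., 110.]), array([320.,  -4.])]
[array([317., 107.]), array([320., -20.])]
w4.png c 738.0 129.1 size 107.9 64.6 yaw 3.9
```

View pics/w4c.png

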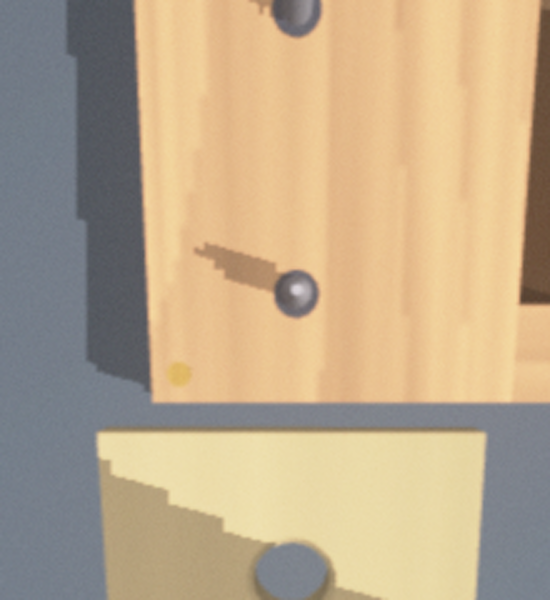

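Pin at full-image (318.8,116.8), the held plate's front hole at (316.8,228.8).

```bash
python3 - <<'E'
from h import *
_,K,T=load('w4.png'); _,K3,T3=load('w3.png'); im3=load('w3.png')[0]
holes('w3.png',(305,60,340,95),.04,(80,0,0),(180,120,200),10)
p2=onz(K,T,318.8,116.4,.042)*1000; p1=onz(K3,T3,322.5,76,.035)*1000
h=onz(K,T,316.8,228.8,.1486)*1000; h3=onz(K3,T3,316.5,231,.147)*1000;h3b=onz(K3,T3,317.5,381,.147)*1000
print('p2',p2,'p1',p1,'d',np.hypot(*(p2-p1)[:2]),'yaw',np.degrees(np.arctan2(*(p2-p1)[1::-1])))
c=(p1+p2)/2; print('mid',c)
tcp4=np.array([743.6,126.6]); tcp3=np.array([699.7,120.9])
a=np.radians(3.9); ex=np.array([np.cos(a),np.sin(a)])
print('hole4-tcp + 35ex',h[:2]-tcp4+35*ex,'w3:',h3[:2]-tcp3+35*ex,h3b[:2]-tcp3-35*ex)
for q in((259.5,29),(561,29),(529.5,219)): print('corner',(onz(K3,T3,*q,.02)*1000).round(1))
E
```

```text
blob 323 78 148.0 [592.9 118.2  40. ]
p2 [660.30742547 122.52445543  42.        ] p1 [591.33357004 117.67862175  35.        ] d 69.14387056988284 yaw 4.018774245715037
mid [625.82049775 120.10153859  38.5       ]
hole4-tcp + 35ex [-2.10900682 -0.04350148] w3: [-1.24098817  0.01393739] [-1.5816045   0.24055111]
corner [563.5  74.4  20. ]
corner [550.7 272.2  20. ]
corner [678.6 282.3  20. ]
```

Pin spacing reads 69 mm and both estimates of the midpoint agree: (625.5,120.3), yaw 4.0°. With the plate offset, the TCP target is (627,120.3).

```bash
python3 -m pendant '[{"tx":0.39,"ty":0.01,"tz":0.15,"rx":0,"ry":0,"rz":0},{"tx":0.39,"ty":0.01,"tz":0.2,"rx":0,"ry":0,"rz":0},{"tx":0.39,"ty":0,"tz":0.25,"rx":0,"ry":0,"rz":0},{"tx":0,"ty":0,"tz":0.25,"rx":0,"ry":0,"rz":0},{"tx":0,"ty":0,"tz":0,"rx":0,"ry":0,"rz":0},{"tx":0,"ty":0,"tz":0,"rx":0,"ry":0,"rz":0},{"tx":0,"ty":0,"tz":0,"rx":0,"ry":0,"rz":0}]' >/dev/null
python3 - <<'E'
from h import *
togo(627,120.3,45,184)
E
```

```text
t 6.0 pos [629.6 119.7  75.7] rot [ 180.     0.2 -176.2] F [ 0.3 -0.   0.2] gap 0.66 grip 55.2
rz tot -0.02 | tx 0.025 ty 0.007 tz 0.307
```

```bash
python3 -m pendant '[{"tx":0.025,"ty":0.007,"tz":0,"rx":0,"ry":0,"rz":-0.02},{"tx":0,"ty":0,"tz":0.06,"rx":0,"ry":0,"rz":0},{"tx":0,"ty":0,"tz":0.06,"rx":0,"ry":0,"rz":0},{"tx":0,"ty":0,"tz":0.04,"rx":0,"ry":0,"rz":0},{"tx":0,"ty":0,"tz":0,"rx":0,"ry":0,"rz":0},{"tx":0,"ty":0,"tz":0,"rx":0,"ry":0,"rz":0}]'
python3 - <<'E'
from h import *
togo(627,120.3,39,184); s=snap('wrist','w5.png'); cv2.imwrite('pics/w5c.png',cv2.resize(s['image'][130:430,200:430],None,fx=2,fy=2,interpolation=cv2.INTER_CUBIC))
E
```

```text
time_s: 6.6
tool_pos: [0.6249, 0.1197, 0.0569]
tool_rot: [-180.0, -0.0, -176.0]
force: [-0.4, -0.1, -0.8]
finger_gap: 0.662
grip_force: 55.2
t 6.6 pos [624.9 119.7  56.9] rot [-180.   -0. -176.] F [-0.4 -0.1 -0.8] gap 0.662 grip 55.2
rz tot -0.00 | tx -0.021 ty 0.004 tz 0.179
```

View pics/w5c.png

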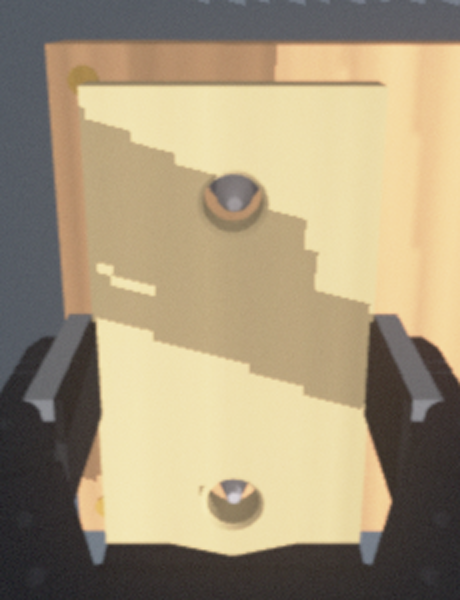

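Both pin tips sit inside the two holes. Now descend.

```bash
python3 -m pendant '[{"tx":0,"ty":0,"tz":0.06,"rx":0,"ry":0,"rz":0},{"tx":0,"ty":0,"tz":0.06,"rx":0,"ry":0,"rz":0},{"tx":0,"ty":0,"tz":0.04,"rx":0,"ry":0,"rz":0},{"tx":0,"ty":0,"tz":0.01,"rx":0,"ry":0,"rz":0},{"tx":0,"ty":0,"tz":0,"rx":0,"ry":0,"rz":0},{"tx":0,"ty":0,"tz":0,"rx":0,"ry":0,"rz":0}]'
```

```text
time_s: 7.25
tool_pos: [0.6251, 0.1198, 0.0404]
tool_rot: [-180.0, 0.0, -176.0]
force: [-0.7, 0.1, -1.3]
finger_gap: 0.656
grip_force: 55.2
```

```bash
python3 -m pendant '[{"tx":0,"ty":0,"tz":0.015,"rx":0,"ry":0,"rz":0},{"tx":0,"ty":0,"tz":0,"rx":0,"ry":0,"rz":0}]' |grep force
python3 -m pendant '[{"tx":0,"ty":0,"tz":0,"rx":0,"ry":0,"rz":0},{"tx":0,"ty":0,"tz":0,"rx":0,"ry":0,"rz":0},{"tx":0,"ty":0,"tz":0,"rx":0,"ry":0,"rz":0},{"tx":0,"ty":0,"tz":-0.1,"rx":0,"ry":0,"rz":0},{"tx":0,"ty":0,"tz":-0.3,"rx":0,"ry":0,"rz":0},{"tx":0,"ty":0,"tz":-0.4,"rx":0,"ry":0,"rz":0},{"tx":0,"ty":0,"tz":-0.4,"rx":0,"ry":0,"rz":-0.8},{"tx":0,"ty":0,"tz":0,"rx":0,"ry":0,"rz":0}]' 80
python3 -c "
from h import *
snap('wrist','w6.png'); rect('w6.png',(0,0,640,480),.029,lo=(20,40,180),hi=(32,130,255))"
python3 -m pendant '[{"tx":0.27,"ty":-0.32,"tz":0,"rx":0,"ry":0,"rz":0},{"tx":0.27,"ty":-0.32,"tz":0,"rx":0,"ry":0,"rz":0},{"tx":0.27,"ty":-0.32,"tz":0,"rx":0,"ry":0,"rz":0},{"tx":0.27,"ty":-0.32,"tz":0,"rx":0,"ry":0,"rz":0},{"tx":0.27,"ty":-0.32,"tz":0,"rx":0,"ry":0,"rz":0},{"tx":0.27,"ty":-0.32,"tz":0,"rx":0,"ry":0,"rz":0},{"tx":0.27,"ty":-0.32,"tz":0,"rx":0,"ry":0,"rz":0},{"tx":0.27,"ty":-0.32,"tz":0,"rx":0,"ry":0,"rz":0}]' >/dev/null
python3 -m pendant '[{"tx":0.27,"ty":-0.32,"tz":0,"rx":0,"ry":0,"rz":0},{"tx":0.27,"ty":-0.32,"tz":0,"rx":0,"ry":0,"rz":0},{"tx":0.25,"ty":-0.32,"tz":0,"rx":0,"ry":0,"rz":0},{"tx":0,"ty":0,"tz":0,"rx":0,"ry":0,"rz":0},{"tx":0,"ty":0,"tz":0,"rx":0,"ry":0,"rz":0}]' >/dev/null
python3 - <<'E'
from h import *
togo(402,-285,50,190.9); s=snap('wrist','w7.png')
K,T=s['intrinsics'],s['world_from_camera']; q=proj(K,T,[.402,-.285,.006]).astype(int);print(q)
x,y,t=rect('w7.png',(200,0,430,400),.006)
holes('w7.png',(q[0]-30,q[1]-90,q[0]+30,q[1]+90),.006,(0,0,0),(180,255,110)); togo(x,y,30,t+180)
E
```

```text
force: [-0.4, -0.0, -0.4]
grip_force: 55.2
time_s: 8.25
tool_pos: [0.6286, 0.1201, 0.1668]
tool_rot: [180.0, 0.7, -168.9]
force: [0.9, 0.2, 0.5]
finger_gap: 0.801
grip_force: 0.0
w6.png c 620.9 132.5 size 123.8 97.5 yaw 3.3
t 9.6 pos [ 400.7 -282.1  158.3] rot [ 180.    -0.  -169.3] F [1.  1.2 0.7] gap 0.796 grip 0.0
rz tot -0.03 | tx -0.007 ty -0.031 tz 1.083
[312 227]
w7.png c 400.3 -288.3 size 100.9 58.8 yaw 11.2
  blob 312 265 29.0 [ 433.6 -279.2    6. ]
  blob 310 184 41.0 [ 367.1 -293.     6. ]
  blob 311 160 72.0 [ 349.1 -295.8    6. ]
t 9.65 pos [ 401.6 -280.9  158.3] rot [ 179.9   -0.  -169.2] F [-0.2  1.   0. ] gap 0.797 grip 0.0
rz tot -0.05 | tx 0.027 ty -0.070 tz 1.283
```

View pics/w6.png

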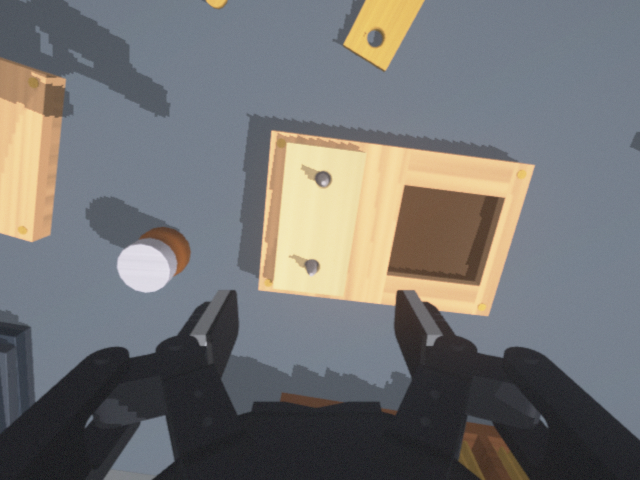

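View pics/w7.png

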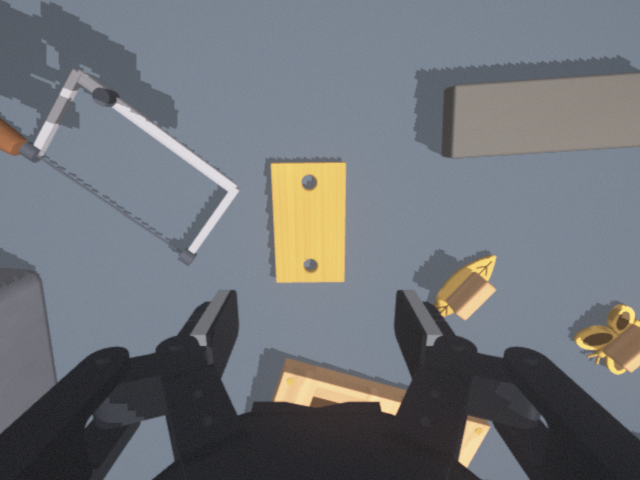

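The backer is threaded and flat at (323,178)/(312,267). The wide blank is clear of the saw, with holes at (309,182) and (310,265). Descend on it.

```bash
python3 -m pendant '[{"tx":0.024,"ty":-0.058,"tz":0.3,"rx":0,"ry":0,"rz":-0.05},{"tx":0,"ty":0,"tz":0.4,"rx":0,"ry":0,"rz":0},{"tx":0,"ty":0,"tz":0.4,"rx":0,"ry":0,"rz":0},{"tx":0,"ty":0,"tz":0.2,"rx":0,"ry":0,"rz":0},{"tx":0,"ty":0,"tz":0,"rx":0,"ry":0,"rz":0},{"tx":0,"ty":0,"tz":0,"rx":0,"ry":0,"rz":0},{"tx":0,"ty":0,"tz":0,"rx":0,"ry":0,"rz":0}]' 78 >/dev/null
python3 - <<'E'
from h import *
s=snap('wrist','w8.png'); rect('w8.png',(215,30,425,400),.006); holes('w8.png',(270,60,370,400),.006,(0,0,0),(180,255,110)); togo(400.4,-287,19.3,191.2)
E
```

```text
w8.png c 400.0 -288.3 size 100.6 58.4 yaw 11.3
  blob 319 357 83.5 [ 432.3 -280.1    6. ]
  blob 316 220 369.0 [ 365.6 -295.1    6. ]
  blob 304 178 848.0 [ 348.7 -303.8    6. ]
t 10.4 pos [ 401.7 -287.9   30.3] rot [-1.799e+02  1.000e-01 -1.687e+02] F [ 0.1  0.3 -0. ] gap 0.781 grip 0.0
rz tot 0.02 | tx 0.011 ty 0.011 tz 0.110
```

```bash
python3 -m pendant '[{"tx":0.018,"ty":0,"tz":0.06,"rx":0,"ry":0,"rz":0},{"tx":0,"ty":0,"tz":0.05,"rx":0,"ry":0,"rz":0},{"tx":0,"ty":0,"tz":0,"rx":0,"ry":0,"rz":0},{"tx":0,"ty":0,"tz":0,"rx":0,"ry":0,"rz":0}]' 75
python3 -m pendant '[{"tx":0,"ty":0,"tz":0,"rx":0,"ry":0,"rz":0},{"tx":0,"ty":0,"tz":0,"rx":0,"ry":0,"rz":0},{"tx":0,"ty":0,"tz":0,"rx":0,"ry":0,"rz":0},{"tx":0,"ty":0,"tz":0,"rx":0,"ry":0,"rz":0},{"tx":0,"ty":0,"tz":0,"rx":0,"ry":0,"rz":0}]' 50 70
```

```text
time_s: 10.8
tool_pos: [0.3985, -0.288, 0.0177]
tool_rot: [180.0, -0.0, -168.7]
force: [-0.1, -0.2, 0.2]
finger_gap: 0.75
grip_force: 0.0
time_s: 11.3
tool_pos: [0.3987, -0.2882, 0.0185]
tool_rot: [180.0, 0.0, -168.7]
force: [-3.3, 1.9, 8.9]
finger_gap: 0.649
grip_force: 72.5
```

```bash
python3 -m pendant '[{"tx":0,"ty":0,"tz":-0.2,"rx":0,"ry":0,"rz":0},{"tx":0,"ty":0,"tz":-0.4,"rx":0,"ry":0,"rz":0},{"tx":0,"ty":0,"tz":-0.4,"rx":0,"ry":0,"rz":0.43},{"tx":0,"ty":0,"tz":-0.2,"rx":0,"ry":0,"rz":0.42},{"tx":-0.23,"ty":0.356,"tz":0,"rx":0,"ry":0,"rz":0},{"tx":-0.23,"ty":0.356,"tz":0,"rx":0,"ry":0,"rz":0},{"tx":-0.23,"ty":0.356,"tz":0,"rx":0,"ry":0,"rz":0},{"tx":-0.23,"ty":0.356,"tz":0,"rx":0,"ry":0,"rz":0}]' | grep -v time
python3 -m pendant '[{"tx":-0.23,"ty":0.356,"tz":0,"rx":0,"ry":0,"rz":0},{"tx":-0.23,"ty":0.356,"tz":0,"rx":0,"ry":0,"rz":0},{"tx":-0.23,"ty":0.356,"tz":0,"rx":0,"ry":0,"rz":0},{"tx":-0.23,"ty":0.356,"tz":0,"rx":0,"ry":0,"rz":0},{"tx":-0.23,"ty":0.356,"tz":0,"rx":0,"ry":0,"rz":0},{"tx":-0.23,"ty":0.356,"tz":0,"rx":0,"ry":0,"rz":0},{"tx":-0.23,"ty":0.356,"tz":0,"rx":0,"ry":0,"rz":0}, {"tx":0,"ty":0,"tz":0,"rx":0,"ry":0,"rz":0}]' |grep -v time
python3 -m pendant '[{"tx":0,"ty":0,"tz":0.3,"rx":0,"ry":0,"rz":0},{"tx":0,"ty":0,"tz":0.2,"rx":0,"ry":0,"rz":0},{"tx":0,"ty":0,"tz":0,"rx":0,"ry":0,"rz":0},{"tx":0,"ty":0,"tz":0,"rx":0,"ry":0,"rz":0},{"tx":0,"ty":0,"tz":0,"rx":0,"ry":0,"rz":0}]' >/dev/null
python3 -c "
from h import *
togo(623.6,120,68,184)"
```

```text
tool_pos: [0.4808, -0.138, 0.1378]
tool_rot: [180.0, -0.0, -176.0]
force: [1.0, -1.1, -2.5]
finger_gap: 0.644
grip_force: 75.9
tool_pos: [0.6242, 0.1288, 0.1364]
tool_rot: [179.8, -0.0, -175.5]
force: [0.8, 1.3, -2.6]
finger_gap: 0.644
grip_force: 75.9
t 13.4 pos [624.6 120.3  89.2] rot [ 1.80e+02  1.00e-01 -1.76e+02] F [-0.5 -0.1 -3.6] gap 0.649 grip 75.9
rz tot -0.00 | tx 0.010 ty -0.002 tz 0.212
```

```bash
python3 -m pendant '[{"tx":0.01,"ty":0,"tz":0.16,"rx":0,"ry":0,"rz":0},{"tx":0,"ty":0,"tz":0.1,"rx":0,"ry":0,"rz":0},{"tx":0,"ty":0,"tz":0.05,"rx":0,"ry":0,"rz":0},{"tx":0,"ty":0,"tz":0,"rx":0,"ry":0,"rz":0},{"tx":0,"ty":0,"tz":0,"rx":0,"ry":0,"rz":0}]' >/dev/null
python3 - <<'E'
from h import *
togo(623.6,120,55,184); s=snap('wrist','w9.png'); cv2.imwrite('pics/w9c.png',cv2.resize(s['image'][130:430,200:430],None,fx=2,fy=2,interpolation=cv2.INTER_CUBIC))
E
```

```text
t 13.9 pos [623.1 120.2  57.3] rot [ 180.    0. -176.] F [ 0.2 -0.1 -3. ] gap 0.645 grip 75.9
rz tot -0.00 | tx -0.005 ty -0.003 tz 0.023
```

View pics/w9c.png

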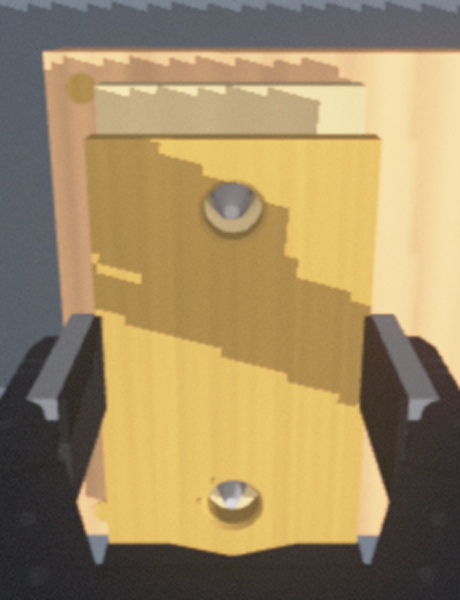

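Both pin tips are centred in the blank's holes at (232,208) and (233,500). Descend, release, and lift.

```bash
python3 -m pendant '[{"tx":0,"ty":0,"tz":0.05,"rx":0,"ry":0,"rz":0},{"tx":0,"ty":0,"tz":0.03,"rx":0,"ry":0,"rz":0},{"tx":0,"ty":0,"tz":0.01,"rx":0,"ry":0,"rz":0},{"tx":0,"ty":0,"tz":0.005,"rx":0,"ry":0,"rz":0},{"tx":0,"ty":0,"tz":0,"rx":0,"ry":0,"rz":0}]' |egrep 'pos|^force'
python3 -m pendant '[{"tx":0,"ty":0,"tz":0,"rx":0,"ry":0,"rz":0},{"tx":0,"ty":0,"tz":0,"rx":0,"ry":0,"rz":0},{"tx":0,"ty":0,"tz":0,"rx":0,"ry":0,"rz":0},{"tx":0,"ty":0,"tz":-0.1,"rx":0,"ry":0,"rz":0},{"tx":0,"ty":0,"tz":-0.3,"rx":0,"ry":0,"rz":0},{"tx":0,"ty":0,"tz":-0.4,"rx":0,"ry":0,"rz":0},{"tx":0,"ty":0,"tz":-0.4,"rx":0,"ry":0,"rz":0},{"tx":0,"ty":0,"tz":0,"rx":0,"ry":0,"rz":0}]' 78 40
python3 - <<'E'
from h import *
s=snap('wrist','w10.png'); K,T=s['intrinsics'],s['world_from_camera']
q=proj(K,T,[.6255,.1203,.03]); print(q); x,y,t=rect('w10.png',(150,60,500,400),.035,lo=(20,130,100),hi=(30,255,255))
rect('w10.png',(150,60,500,400),.035,lo=(20,100,60),hi=(30,255,255))
E
```

```text
tool_pos: [0.6226, 0.1202, 0.0477]
force: [-2.9, -1.3, 3.5]
time_s: 15.25
tool_pos: [0.6263, 0.1206, 0.1752]
tool_rot: [179.9, 0.7, -176.0]
force: [1.1, -0.1, 0.5]
finger_gap: 0.778
grip_force: 0.0
[315.68536947 225.98289084]
w10.png c 624.0 120.0 size 98.9 56.9 yaw 4.0
w10.png c 626.6 117.1 size 103.6 64.9 yaw 3.7
```

Blank seated (100×58 at the right place; contact force light). Next, hover over the butterfly.

```bash
python3 -m pendant '[{"tx":0.353,"ty":-0.2,"tz":0,"rx":0,"ry":0,"rz":0},{"tx":0.353,"ty":-0.2,"tz":0,"rx":0,"ry":0,"rz":0},{"tx":0.353,"ty":-0.2,"tz":0,"rx":0,"ry":0,"rz":0},{"tx":0.353,"ty":-0.2,"tz":0,"rx":0,"ry":0,"rz":0},{"tx":0.353,"ty":-0.2,"tz":0,"rx":0,"ry":0,"rz":0},{"tx":0,"ty":0,"tz":0,"rx":0,"ry":0,"rz":0},{"tx":0,"ty":0,"tz":0,"rx":0,"ry":0,"rz":0}]' 40 >/dev/null
python3 - <<'E'
from h import *
togo(457,8,90,184)
s=snap('wrist','w11.png'); K,T=s['intrinsics'],s['world_from_camera']
print(proj(K,T,[.457,.008,.03]))
cv2.imwrite('pics/w11c.png',cv2.resize(s['image'][130:330,180:460],None,fx=2.8,fy=2.8,interpolation=cv2.INTER_CUBIC))
h=cv2.cvtColor(s['image'],cv2.COLOR_BGR2HSV); q=proj(K,T,[.457,.008,.03]).astype(int)
print(h[q[1],q[0]],h[q[1]-5,q[0]-5],h[q[1]+5,q[0]+5])
E
```

```text
t 16.0 pos [453.    7.8 167.2] rot [ 180.    -0.  -176.1] F [-0.   0.3  0.1] gap 0.398 grip 0.0
rz tot -0.01 | tx -0.040 ty -0.001 tz 0.772
[316.05478356 236.70370937]
[ 19  87 241] [ 20  86 242] [ 16 129 119]
```

View pics/w11c.png

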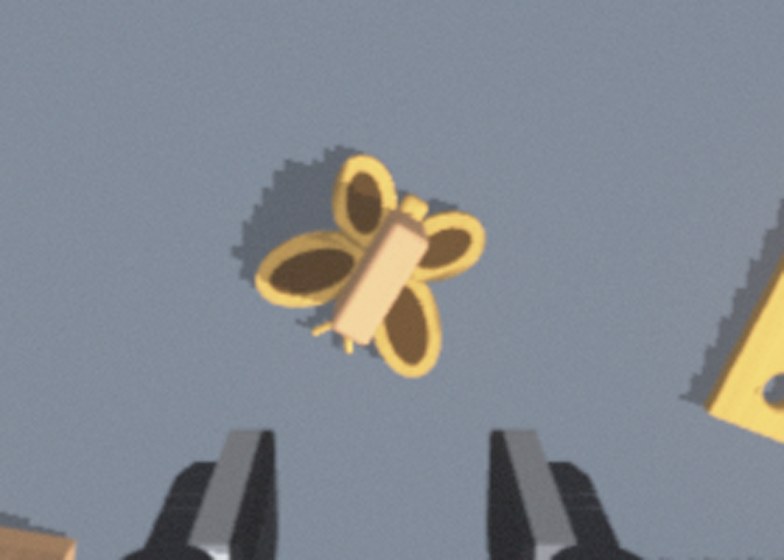

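The butterfly's bar top is at crop (380,283), running lower-left to upper-right, and the antennae (head) point lower-left. Measure the bar top.

```bash
python3 - <<'E'
from h import *
x,y,t=rect('w11.png',(260,170,360,270),.03,lo=(10,60,215),hi=(22,112,255))
togo(x,y,60,t); togo(x,y,60,t+180)
E
```

```text
w11.png c 453.6 7.1 size 35.9 10.7 yaw 153.4
t 16.05 pos [453.8   8.5 167.4] rot [ 180.    0. -176.] F [-0.4  0.7 -0.2] gap 0.397 grip 0.0
rz tot 3.56 | tx -0.004 ty -0.013 tz 1.074
t 16.05 pos [453.8   8.5 167.4] rot [ 180.    0. -176.] F [-0.4  0.7 -0.2] gap 0.397 grip 0.0
rz tot -17.39 | tx 0.004 ty 0.013 tz 1.074
```

```bash
python3 -m pendant '[{"tx":0,"ty":0,"tz":0.3,"rx":0,"ry":0,"rz":0.89},{"tx":0,"ty":0,"tz":0.3,"rx":0,"ry":0,"rz":0.89},{"tx":0,"ty":0,"tz":0.2,"rx":0,"ry":0,"rz":0.89},{"tx":-0.004,"ty":-0.013,"tz":0.1,"rx":0,"ry":0,"rz":0.89},{"tx":0,"ty":0,"tz":0,"rx":0,"ry":0,"rz":0},{"tx":0,"ty":0,"tz":0,"rx":0,"ry":0,"rz":0},{"tx":0,"ty":0,"tz":0,"rx":0,"ry":0,"rz":0}]' 40 >/dev/null
python3 - <<'E'
from h import *
togo(453.6,7.1,33,153.4); snap('wrist','w12.png'); x,y,t=rect('w12.png',(230,150,410,460),.03,lo=(10,60,215),hi=(22,112,255)); togo(x,y,33,t)
E
```

```text
t 16.75 pos [454.5   7.2  77.9] rot [1.800e+02 1.000e-01 1.536e+02] F [-0.6 -0.4  0.2] gap 0.397 grip 0.0
rz tot 0.03 | tx 0.008 ty -0.005 tz 0.449
w12.png c 451.2 8.7 size 38.2 10.8 yaw 154.1
t 16.8 pos [454.5   7.1  78. ] rot [1.800e+02 1.000e-01 1.536e+02] F [ 0.3 -0.5 -0.4] gap 0.402 grip 0.0
rz tot -0.06 | tx 0.037 ty 0.000 tz 0.450
```

```bash
python3 -m pendant '[{"tx":0.015,"ty":0,"tz":0.25,"rx":0,"ry":0,"rz":0},{"tx":0,"ty":0,"tz":0.2,"rx":0,"ry":0,"rz":0},{"tx":0,"ty":0,"tz":0,"rx":0,"ry":0,"rz":0},{"tx":0,"ty":0,"tz":0,"rx":0,"ry":0,"rz":0}]' |egrep 'pos|^force'
python3 -m pendant '[{"tx":0,"ty":0,"tz":0,"rx":0,"ry":0,"rz":0},{"tx":0,"ty":0,"tz":0,"rx":0,"ry":0,"rz":0},{"tx":0,"ty":0,"tz":0,"rx":0,"ry":0,"rz":0},{"tx":0,"ty":0,"tz":0,"rx":0,"ry":0,"rz":0},{"tx":0,"ty":0,"tz":0,"rx":0,"ry":0,"rz":0}]' 5 40
```

```text
tool_pos: [0.4526, 0.0074, 0.0329]
force: [-0.2, -0.7, 0.9]
time_s: 17.7
tool_pos: [0.4534, 0.0076, 0.0336]
tool_rot: [179.9, 0.1, 153.4]
force: [-1.4, -0.2, 7.2]
finger_gap: 0.126
grip_force: 40.0
```

```bash
python3 -m pendant '[{"tx":0,"ty":0,"tz":-0.2,"rx":0,"ry":0,"rz":0},{"tx":0,"ty":0,"tz":-0.3,"rx":0,"ry":0,"rz":-0.89},{"tx":0,"ty":0,"tz":-0.3,"rx":0,"ry":0,"rz":-0.89},{"tx":0,"ty":0,"tz":-0.2,"rx":0,"ry":0,"rz":-0.89},{"tx":0,"ty":0,"tz":0,"rx":0,"ry":0,"rz":-0.89},{"tx":-0.256,"ty":0.291,"tz":0,"rx":0,"ry":0,"rz":0},{"tx":-0.256,"ty":0.291,"tz":0,"rx":0,"ry":0,"rz":0},{"tx":-0.256,"ty":0.291,"tz":0,"rx":0,"ry":0,"rz":0}]' >/dev/null
python3 -m pendant '[{"tx":-0.256,"ty":0.291,"tz":0,"rx":0,"ry":0,"rz":0},{"tx":-0.256,"ty":0.291,"tz":0,"rx":0,"ry":0,"rz":0},{"tx":-0.256,"ty":0.291,"tz":0,"rx":0,"ry":0,"rz":0},{"tx":-0.256,"ty":0.291,"tz":0,"rx":0,"ry":0,"rz":0},{"tx":0,"ty":0,"tz":0,"rx":0,"ry":0,"rz":0},{"tx":0,"ty":0,"tz":0,"rx":0,"ry":0,"rz":0},{"tx":0,"ty":0,"tz":0,"rx":0,"ry":0,"rz":0}]' >/dev/null
python3 - <<'E'
from h import *
togo(617.8,223.2,55,184); s=snap('wrist','w13.png'); cv2.imwrite('pics/w13c.png',s['image'][60:400,150:520])
E
```

```text
t 19.2 pos [616.7 221.8 132.3] rot [-179.9   -0.  -176.1] F [-0.2 -0.5 -0.6] gap 0.134 grip 39.2
rz tot -0.01 | tx -0.012 ty 0.013 tz 0.773
```

View pics/w13c.png

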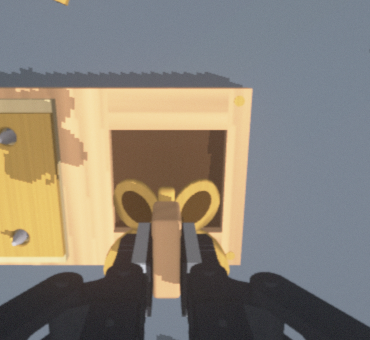

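The butterfly is held level and lined up with the well (112–226 wide in the crop, bar at 166). Lower it in.

```bash
python3 -m pendant '[{"tx":-0.012,"ty":0.013,"tz":0.3,"rx":0,"ry":0,"rz":0},{"tx":0,"ty":0,"tz":0.3,"rx":0,"ry":0,"rz":0},{"tx":0,"ty":0,"tz":0.15,"rx":0,"ry":0,"rz":0},{"tx":0,"ty":0,"tz":0.08,"rx":0,"ry":0,"rz":0},{"tx":0,"ty":0,"tz":0.03,"rx":0,"ry":0,"rz":0},{"tx":0,"ty":0,"tz":0.02,"rx":0,"ry":0,"rz":0},{"tx":0,"ty":0,"tz":0,"rx":0,"ry":0,"rz":0},{"tx":0,"ty":0,"tz":0,"rx":0,"ry":0,"rz":0}]' |egrep 'pos|rot|^force'
python3 -m pendant '[{"tx":0,"ty":0,"tz":0.008,"rx":0,"ry":0,"rz":0},{"tx":0,"ty":0,"tz":0,"rx":0,"ry":0,"rz":0}]' |egrep 'pos|rot|^force'
```

```text
tool_pos: [0.6186, 0.2247, 0.0454]
tool_rot: [180.0, 0.1, -176.0]
force: [0.4, 0.5, -0.5]
tool_pos: [0.6181, 0.2246, 0.0438]
tool_rot: [180.0, 0.0, -176.0]
force: [0.1, -0.5, -0.2]
```

```bash
python3 -m pendant '[{"tx":0,"ty":0,"tz":0.008,"rx":0,"ry":0,"rz":0},{"tx":0,"ty":0,"tz":0,"rx":0,"ry":0,"rz":0}]' |egrep 'pos|^force'
python3 -m pendant '[{"tx":0,"ty":0,"tz":0,"rx":0,"ry":0,"rz":0},{"tx":0,"ty":0,"tz":0,"rx":0,"ry":0,"rz":0},{"tx":0,"ty":0,"tz":0,"rx":0,"ry":0,"rz":0},{"tx":0,"ty":0,"tz":-0.1,"rx":0,"ry":0,"rz":0},{"tx":0,"ty":0,"tz":-0.3,"rx":0,"ry":0,"rz":0},{"tx":0,"ty":0,"tz":-0.4,"rx":0,"ry":0,"rz":0},{"tx":0,"ty":0,"tz":-0.4,"rx":0,"ry":0,"rz":0.83}]' 25 >/dev/null
python3 -m pendant '[{"tx":0,"ty":0,"tz":0,"rx":0,"ry":0,"rz":0.83},{"tx":0,"ty":0,"tz":0,"rx":0,"ry":0,"rz":0.83},{"tx":0.267,"ty":-0.246,"tz":0,"rx":0,"ry":0,"rz":0},{"tx":0.267,"ty":-0.246,"tz":0,"rx":0,"ry":0,"rz":0},{"tx":0.267,"ty":-0.246,"tz":0,"rx":0,"ry":0,"rz":0},{"tx":0.267,"ty":-0.246,"tz":0,"rx":0,"ry":0,"rz":0},{"tx":0.267,"ty":-0.246,"tz":0,"rx":0,"ry":0,"rz":0},{"tx":0,"ty":0,"tz":0,"rx":0,"ry":0,"rz":0}]' 60 >/dev/null
python3 -m pendant '[{"tx":0,"ty":0,"tz":0,"rx":0,"ry":0,"rz":0},{"tx":0,"ty":0,"tz":0,"rx":0,"ry":0,"rz":0}]' >/dev/null
python3 - <<'E'
from h import *
s=snap('wrist','w14.png'); K,T=s['intrinsics'],s['world_from_camera']; q=proj(K,T,[.454,.147,.006]).astype(int);print(q)
x,y,t=rect('w14.png',(q[0]-50,q[1]-85,q[0]+50,q[1]+85),.006,lo=(15,100,90)); holes('w14.png',(q[0]-15,q[1]-60,q[0]+15,q[1]+60),.006,(0,0,0),(180,255,110)); togo(x,y,30,t)
s=snap('top','t14.png')
rect('t14.png',(232,175,275,222),.04,lo=(10,55,150),hi=(24,125,255))
E
```

```text
tool_pos: [0.6181, 0.2246, 0.0437]
force: [-3.6, -1.1, 6.5]
[314 224]
w14.png c 452.1 145.7 size 99.7 36.0 yaw 162.4
  blob 316 180 36.0 [419.3 159.1   6. ]
t 22.2 pos [454.8 147.6 163.3] rot [1.800e+02 1.000e-01 1.626e+02] F [-0.3 -0.2  0.2] gap 0.596 grip 0.0
rz tot 0.02 | tx 0.020 ty -0.027 tz 1.333
t14.png c 615.3 221.3 size 106.4 96.3 yaw 1.4
```

```bash
python3 -m pendant '[{"tx":0.02,"ty":-0.022,"tz":0.4,"rx":0,"ry":0,"rz":0.02},{"tx":0,"ty":0,"tz":0.4,"rx":0,"ry":0,"rz":0},{"tx":0,"ty":0,"tz":0.3,"rx":0,"ry":0,"rz":0},{"tx":0,"ty":0,"tz":0.18,"rx":0,"ry":0,"rz":0},{"tx":0,"ty":0,"tz":0,"rx":0,"ry":0,"rz":0},{"tx":0,"ty":0,"tz":0,"rx":0,"ry":0,"rz":0},{"tx":0,"ty":0,"tz":0,"rx":0,"ry":0,"rz":0}]' 55 >/dev/null
python3 - <<'E'
from h import *
s=snap('wrist','w15.png')
x,y,t=rect('w15.png',(240,60,400,420),.006,lo=(15,100,60)); holes('w15.png',(290,150,345,400),.006,(0,0,0),(180,255,110)); togo(452.1,145.7,24,162.4)
E
```

```text
w15.png c 451.7 145.9 size 100.3 35.9 yaw 162.4
t 23.0 pos [452.4 146.   36. ] rot [1.799e+02 1.000e-01 1.624e+02] F [-0.7 -0.1 -1.2] gap 0.549 grip 0.0
rz tot 0.00 | tx 0.002 ty -0.004 tz 0.120
```

Aligned to within 1 mm. Feel down with a 50 % opening.

```bash
python3 -m pendant '[{"tx":0.004,"ty":-0.003,"tz":0.1,"rx":0,"ry":0,"rz":0},{"tx":0,"ty":0,"tz":0,"rx":0,"ry":0,"rz":0},{"tx":0,"ty":0,"tz":0,"rx":0,"ry":0,"rz":0}]' 50 40|egrep 'pos|^force'
python3 -m pendant '[{"tx":0,"ty":0,"tz":0.02,"rx":0,"ry":0,"rz":0},{"tx":0,"ty":0,"tz":0,"rx":0,"ry":0,"rz":0}]' |egrep 'pos|^force'
python3 -m pendant '[{"tx":0,"ty":0,"tz":0,"rx":0,"ry":0,"rz":0},{"tx":0,"ty":0,"tz":0,"rx":0,"ry":0,"rz":0},{"tx":0,"ty":0,"tz":0,"rx":0,"ry":0,"rz":0},{"tx":0,"ty":0,"tz":0,"rx":0,"ry":0,"rz":0}]' 30 60
```

```text
tool_pos: [0.4505, 0.1453, 0.0245]
force: [-0.2, 0.4, 0.6]
tool_pos: [0.4507, 0.1454, 0.0226]
force: [0.4, -0.2, 0.1]
time_s: 23.9
tool_pos: [0.4508, 0.1455, 0.0231]
tool_rot: [180.0, -0.0, 162.4]
force: [-1.1, -0.4, 5.8]
finger_gap: 0.389
grip_force: 59.1
```

Gripped at 36 mm. Lift, turn to 173.1°, and look at the long board's pins from beyond them.

```bash
python3 -m pendant '[{"tx":0,"ty":0,"tz":-0.25,"rx":0,"ry":0,"rz":0},{"tx":0,"ty":0,"tz":-0.45,"rx":0,"ry":0,"rz":0},{"tx":0,"ty":0,"tz":-0.45,"rx":0,"ry":0,"rz":-0.62},{"tx":0,"ty":0,"tz":-0.45,"rx":0,"ry":0,"rz":-0.62},{"tx":-0.295,"ty":-0.257,"tz":0,"rx":0,"ry":0,"rz":0},{"tx":-0.295,"ty":-0.257,"tz":0,"rx":0,"ry":0,"rz":0},{"tx":-0.295,"ty":-0.257,"tz":0,"rx":0,"ry":0,"rz":0},{"tx":-0.295,"ty":-0.257,"tz":0,"rx":0,"ry":0,"rz":0}]' >/dev/null
python3 -m pendant '[{"tx":-0.295,"ty":-0.257,"tz":0,"rx":0,"ry":0,"rz":0},{"tx":-0.295,"ty":-0.257,"tz":0,"rx":0,"ry":0,"rz":0},{"tx":-0.295,"ty":-0.257,"tz":0,"rx":0,"ry":0,"rz":0},{"tx":-0.295,"ty":-0.257,"tz":0,"rx":0,"ry":0,"rz":0},{"tx":-0.295,"ty":-0.257,"tz":0,"rx":0,"ry":0,"rz":0},{"tx":-0.295,"ty":-0.257,"tz":0,"rx":0,"ry":0,"rz":0},{"tx":0,"ty":0,"tz":0,"rx":0,"ry":0,"rz":0},{"tx":0,"ty":0,"tz":0,"rx":0,"ry":0,"rz":0}]' >/dev/null
python3 - <<'E'
from h import *
togo(614,-133,90,173.1); s=snap('wrist','w16.png'); im,K,T=s['image'],s['intrinsics'],s['world_from_camera']
for p in((.649,-.137),(.580,-.128)):
    q=proj(K,T,[*p,.044]); print('expect',q.round())
    a,b=(q-18).astype(int); a=max(a,0);b=max(b,0); holes('w16.png',(a,b,a+36,b+36),.036,(70,0,0),(180,110,255),15)
    h=cv2.cvtColor(im,cv2.COLOR_BGR2HSV)
    print(h[int(q[1]),int(q[0])])
m=cv2.inRange(h,(8,40,120),(22,150,255)); m[430:]=0
c=max(cv2.findContours(m,0,2)[0],key=cv2.contourArea); pts=np.array([onz(K,T,*u,.02)[:2] for u in cv2.approxPolyDP(c,6,True)[:,0]])*1000; print(cv2.approxPolyDP(c,6,True)[:,0].tolist(),pts.round())
E
```

```text
t 25.5 pos [ 712.2 -146.5  181. ] rot [-1.80e+02 -1.00e-01  1.73e+02] F [-0.7  0.6 -2. ] gap 0.394 grip 60.5
rz tot -0.01 | tx 0.992 ty 0.016 tz 0.910
expect [319. 147.]
  blob 314 148 96.5 [ 649.7 -140.2   36. ]
[170  17 136]
expect [320.  38.]
  blob 314 48 121.0 [ 583.3 -132.2   36. ]
[ 18  91 240]
[[372, 3], [90, 3], [119, 186], [365, 186]] [[ 557.  -88.]
 [ 532. -286.]
 [ 661. -302.]
 [ 685. -103.]]
```

Board corners measure 130×200; pins from blobs and from corners agree: mid (616.3,−136.7), yaw 173. Move above.

```bash
python3 -m pendant '[{"tx":0.325,"ty":-0.007,"tz":0.1,"rx":0,"ry":0,"rz":0},{"tx":0.325,"ty":-0.007,"tz":0.2,"rx":0,"ry":0,"rz":0},{"tx":0.324,"ty":-0.006,"tz":0.2,"rx":0,"ry":0,"rz":0},{"tx":0,"ty":0,"tz":0.3,"rx":0,"ry":0,"rz":0},{"tx":0,"ty":0,"tz":0.16,"rx":0,"ry":0,"rz":0},{"tx":0,"ty":0,"tz":0,"rx":0,"ry":0,"rz":0},{"tx":0,"ty":0,"tz":0,"rx":0,"ry":0,"rz":0},{"tx":0,"ty":0,"tz":0,"rx":0,"ry":0,"rz":0}]' >/dev/null
python3 - <<'E'
from h import *
togo(615.3,-136.6,63,173); s=snap('wrist','w17.png'); K,T=s['intrinsics'],s['world_from_camera']
z=manip.sense()['tool_pos'][2]-.0171
rect('w17.png',(250,130,390,395),z,lo=(20,110,60),hi=(30,255,255))
E
```

```text
t 26.35 pos [ 617.2 -135.6   88.3] rot [-180.     0.2  173.1] F [ 0.1  0.  -0.4] gap 0.393 grip 60.5
rz tot 0.01 | tx 0.018 ty -0.012 tz 0.253
w17.png c 587.2 -132.1 size 36.5 36.2 yaw 172.3
```

```bash
python3 -m pendant '[{"tx":0.015,"ty":-0.012,"tz":0.1,"rx":0,"ry":0,"rz":0.01},{"tx":0,"ty":0,"tz":0.08,"rx":0,"ry":0,"rz":0},{"tx":0,"ty":0,"tz":0.05,"rx":0,"ry":0,"rz":0},{"tx":0,"ty":0,"tz":0,"rx":0,"ry":0,"rz":0},{"tx":0,"ty":0,"tz":0,"rx":0,"ry":0,"rz":0}]' |egrep 'pos|^force'
python3 - <<'E'
from h import *
togo(615.3,-136.6,44,173); s=snap('wrist','w18.png'); K,T=s['intrinsics'],s['world_from_camera']; im=s['image']
z=manip.sense()['tool_pos'][2]-.0171
for sg in(-1,1):
    c=np.array([616.3,-136.7])+sg*35*np.array([-.9925,.122]); q=proj(K,T,[*c/1000,z]).astype(int); print('pin px',proj(K,T,[*c/1000,.044]).round(1),'plate z',z)
    holes('w18.png',(q[0]-22,q[1]-22,q[0]+22,q[1]+22),z,(0,0,0),(13,255,255),20); holes('w18.png',(q[0]-22,q[1]-22,q[0]+22,q[1]+22),.043,(60,0,60),(180,70,255),10)
cv2.imwrite('pics/w18c.png',cv2.resize(im[130:430,200:430],None,fx=2,fy=2))
E
```

```text
tool_pos: [0.614, -0.1365, 0.0634]
force: [0.1, 0.1, -1.5]
t 26.9 pos [ 614.  -136.5   63.4] rot [-180.   -0.  173.] F [ 0.1  0.1 -1.5] gap 0.393 grip 60.5
rz tot -0.00 | tx -0.013 ty 0.001 tz 0.194
pin px [316.4 373.8] plate z 0.04665306494545933
  blob 316 368 81.0 [ 646.  -140.7   46.7]
  blob 316 369 38.5 [ 649.  -140.8   43. ]
pin px [316.5 232.9] plate z 0.04665306494545933
  blob 316 226 252.5 [ 577.9 -132.3   46.7]
  blob 316 229 66.5 [ 580.1 -132.5   43. ]
```

The tips are already in the holes with no force. Pin tips measure mid (614.6,−136.6), centred on the plate. Seat it.

```bash
python3 -m pendant '[{"tx":0,"ty":0,"tz":0.08,"rx":0,"ry":0,"rz":0},{"tx":0,"ty":0,"tz":0.07,"rx":0,"ry":0,"rz":0},{"tx":0,"ty":0,"tz":0.03,"rx":0,"ry":0,"rz":0},{"tx":0,"ty":0,"tz":0.015,"rx":0,"ry":0,"rz":0},{"tx":0,"ty":0,"tz":0.005,"rx":0,"ry":0,"rz":0},{"tx":0,"ty":0,"tz":0,"rx":0,"ry":0,"rz":0}]' |egrep 'pos|^force'
```

```text
tool_pos: [0.6141, -0.1366, 0.0438]
force: [-0.9, -0.4, -1.3]
```

```bash
python3 -m pendant '[{"tx":0,"ty":0,"tz":0.008,"rx":0,"ry":0,"rz":0},{"tx":0,"ty":0,"tz":0,"rx":0,"ry":0,"rz":0}]' |egrep 'pos|^force'
python3 -m pendant '[{"tx":0,"ty":0,"tz":0,"rx":0,"ry":0,"rz":0},{"tx":0,"ty":0,"tz":0,"rx":0,"ry":0,"rz":0},{"tx":0,"ty":0,"tz":0,"rx":0,"ry":0,"rz":0},{"tx":0,"ty":0,"tz":-0.1,"rx":0,"ry":0,"rz":0},{"tx":0,"ty":0,"tz":-0.3,"rx":0,"ry":0,"rz":0},{"tx":0,"ty":0,"tz":-0.4,"rx":0,"ry":0,"rz":0},{"tx":0,"ty":0,"tz":-0.4,"rx":0,"ry":0,"rz":0.76},{"tx":0,"ty":0,"tz":0,"rx":0,"ry":0,"rz":0.76}]' 55 >/dev/null
python3 -m pendant '[{"tx":0,"ty":0,"tz":0,"rx":0,"ry":0,"rz":0.75},{"tx":0.316,"ty":-0.176,"tz":0,"rx":0,"ry":0,"rz":0},{"tx":0.316,"ty":-0.176,"tz":0,"rx":0,"ry":0,"rz":0},{"tx":0.316,"ty":-0.176,"tz":0,"rx":0,"ry":0,"rz":0},{"tx":0.316,"ty":-0.176,"tz":0,"rx":0,"ry":0,"rz":0},{"tx":0.316,"ty":-0.176,"tz":0,"rx":0,"ry":0,"rz":0},{"tx":0,"ty":0,"tz":0,"rx":0,"ry":0,"rz":0},{"tx":0,"ty":0,"tz":0,"rx":0,"ry":0,"rz":0}]' 35 30 >/dev/null
python3 - <<'E'
from h import *
s=snap('wrist','w19.png'); K,T=s['intrinsics'],s['world_from_camera']; q=proj(K,T,[.433,-.145,.03]).astype(int);print(q)
x,y,t=rect('w19.png',(q[0]-50,q[1]-60,q[0]+50,q[1]+60),.03,lo=(10,60,215),hi=(22,112,255)); togo(x,y,42,t)
h=cv2.cvtColor(s['image'],cv2.COLOR_BGR2HSV)
rect('w19.png',(q[0]-60,q[1]-75,q[0]+60,q[1]+70),.006,lo=(10,60,70),hi=(40,255,255))
E
```

```text
tool_pos: [0.6143, -0.1366, 0.0433]
force: [-0.2, -0.1, -0.7]
[315 232]
w19.png c 430.5 -146.0 size 37.3 10.9 yaw 152.0
t 29.4 pos [ 434.2 -144.6  163.9] rot [1.799e+02 1.000e-01 1.535e+02] F [ 0.4  0.4 -0.5] gap 0.347 grip 0.0
rz tot 0.17 | tx 0.027 ty -0.030 tz 1.219
w19.png c 431.3 -147.1 size 75.0 28.3 yaw 147.2
```

```bash
python3 -m pendant '[{"tx":0.022,"ty":-0.027,"tz":0.4,"rx":0,"ry":0,"rz":0.11},{"tx":0,"ty":0,"tz":0.4,"rx":0,"ry":0,"rz":0},{"tx":0,"ty":0,"tz":0.3,"rx":0,"ry":0,"rz":0},{"tx":0,"ty":0,"tz":0.13,"rx":0,"ry":0,"rz":0},{"tx":0,"ty":0,"tz":0,"rx":0,"ry":0,"rz":0},{"tx":0,"ty":0,"tz":0,"rx":0,"ry":0,"rz":0}]' |egrep 'pos|rot|^force'
python3 -m pendant '[{"tx":0,"ty":0,"tz":0,"rx":0,"ry":0,"rz":0},{"tx":0,"ty":0,"tz":0,"rx":0,"ry":0,"rz":0},{"tx":0,"ty":0,"tz":0,"rx":0,"ry":0,"rz":0},{"tx":0,"ty":0,"tz":0,"rx":0,"ry":0,"rz":0},{"tx":0,"ty":0,"tz":0,"rx":0,"ry":0,"rz":0}]' 5 40
```

```text
tool_pos: [0.4313, -0.1465, 0.0408]
tool_rot: [-180.0, 0.1, 152.5]
force: [0.7, 0.4, 0.4]
time_s: 30.5
tool_pos: [0.4316, -0.1465, 0.0413]
tool_rot: [179.9, 0.2, 152.5]
force: [-0.7, -0.5, 7.8]
finger_gap: 0.121
grip_force: 42.6
```

```bash
python3 -m pendant '[{"tx":0,"ty":0,"tz":-0.15,"rx":0,"ry":0,"rz":0},{"tx":0,"ty":0,"tz":-0.3,"rx":0,"ry":0,"rz":-0.79},{"tx":0,"ty":0,"tz":-0.3,"rx":0,"ry":0,"rz":-0.79},{"tx":0,"ty":0,"tz":-0.05,"rx":0,"ry":0,"rz":-0.79},{"tx":-0.363,"ty":-0.141,"tz":0,"rx":0,"ry":0,"rz":0},{"tx":-0.363,"ty":-0.141,"tz":0,"rx":0,"ry":0,"rz":0},{"tx":-0.363,"ty":-0.141,"tz":0,"rx":0,"ry":0,"rz":0},{"tx":-0.363,"ty":-0.141,"tz":0,"rx":0,"ry":0,"rz":0}]' >/dev/null
python3 -m pendant '[{"tx":-0.363,"ty":-0.141,"tz":0,"rx":0,"ry":0,"rz":0},{"tx":0,"ty":0,"tz":0,"rx":0,"ry":0,"rz":0},{"tx":0,"ty":0,"tz":0,"rx":0,"ry":0,"rz":0},{"tx":0,"ty":0,"tz":0,"rx":0,"ry":0,"rz":0},{"tx":0,"ty":0,"tz":0,"rx":0,"ry":0,"rz":0}]' >/dev/null
python3 - <<'E'
from h import *
togo(602.8,-239.1,52,172.9); s=snap('wrist','w20.png'); cv2.imwrite('pics/w20c.png',s['image'][40:420,130:530])
z=manip.sense()['tool_pos'][2]-.0413
rect('w20.png',(270,150,370,330),z+.006,lo=(18,120,60),hi=(32,255,255))
# well floor mask: dark brown
rect('w20.png',(130,60,500,330),.015,lo=(5,60,20),hi=(20,200,130))
E
```

```text
t 31.8 pos [ 601.  -237.9  120.5] rot [180.    0.  172.9] F [ 0.5  0.1 -1.1] gap 0.126 grip 41.5
rz tot 0.00 | tx -0.019 ty -0.010 tz 0.685
w20.png c 580.3 -235.6 size 35.4 27.8 yaw 172.9
w20.png c 605.2 -247.1 size 102.2 72.7 yaw 0.8
```

View pics/w20c.png

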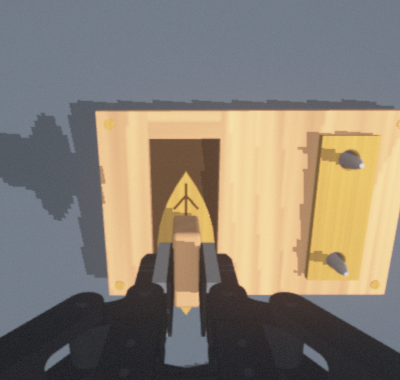

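Narrow blank is flat on its pins; the leaf is level with its tip at (186,172), centred on the well (150–220). Lower it in.

```bash
python3 -m pendant '[{"tx":-0.015,"ty":-0.008,"tz":0.3,"rx":0,"ry":0,"rz":0},{"tx":0,"ty":0,"tz":0.2,"rx":0,"ry":0,"rz":0},{"tx":0,"ty":0,"tz":0.1,"rx":0,"ry":0,"rz":0},{"tx":0,"ty":0,"tz":0.05,"rx":0,"ry":0,"rz":0},{"tx":0,"ty":0,"tz":0.03,"rx":0,"ry":0,"rz":0},{"tx":0,"ty":0,"tz":0,"rx":0,"ry":0,"rz":0},{"tx":0,"ty":0,"tz":0,"rx":0,"ry":0,"rz":0}]' |egrep 'pos|rot|^force'
python3 -m pendant '[{"tx":0,"ty":0,"tz":0.01,"rx":0,"ry":0,"rz":0},{"tx":0,"ty":0,"tz":0,"rx":0,"ry":0,"rz":0}]' |egrep 'pos|rot|^force'
```

```text
tool_pos: [0.6035, -0.2398, 0.0529]
tool_rot: [-180.0, 0.1, 172.9]
force: [0.6, -0.7, -1.0]
tool_pos: [0.6035, -0.2397, 0.0516]
tool_rot: [-180.0, 0.1, 172.9]
force: [0.8, 0.2, -0.1]
```

Contact is starting. Release, lift clear, and move back so the cameras see everything.

```bash
python3 -m pendant '[{"tx":0,"ty":0,"tz":0.005,"rx":0,"ry":0,"rz":0},{"tx":0,"ty":0,"tz":0,"rx":0,"ry":0,"rz":0},{"tx":0,"ty":0,"tz":0,"rx":0,"ry":0,"rz":0},{"tx":0,"ty":0,"tz":0,"rx":0,"ry":0,"rz":0},{"tx":0,"ty":0,"tz":-0.1,"rx":0,"ry":0,"rz":0},{"tx":0,"ty":0,"tz":-0.3,"rx":0,"ry":0,"rz":0},{"tx":0,"ty":0,"tz":-0.4,"rx":0,"ry":0,"rz":0},{"tx":0,"ty":0,"tz":-0.4,"rx":0,"ry":0,"rz":0}]' 25 |egrep 'pos|^force|gap'
python3 -m pendant '[{"tx":0,"ty":0,"tz":-0.3,"rx":0,"ry":0,"rz":0},{"tx":-0.3,"ty":0,"tz":0,"rx":0,"ry":0,"rz":0},{"tx":-0.3,"ty":0,"tz":0,"rx":0,"ry":0,"rz":0},{"tx":0,"ty":0,"tz":0,"rx":0,"ry":0,"rz":0},{"tx":0,"ty":0,"tz":0,"rx":0,"ry":0,"rz":0},{"tx":0,"ty":0,"tz":0,"rx":0,"ry":0,"rz":0}]' |egrep 'pos|time'
python3 - <<'E'
from h import *
s=snap('wrist','w21.png'); K,T=s['intrinsics'],s['world_from_camera']
b=lambda f,p,z,r: (lambda K,T:(lambda q: rect(f,(max(q[0]-r,0),max(q[1]-r,0),q[0]+r,q[1]+r),z,lo=(10,55,195),hi=(22,112,255)))(proj(K,T,[*p,z]).astype(int)))(*load(f)[1:])
# bar tops triangulated: compare top z=.040 hypothesis in wrist/side/top
s=snap('side','s21.png'); t=snap('top','t21.png')
for f in('w21.png','s21.png','t21.png'):
    im,K,T=load(f); hsv=cv2.cvtColor(im,cv2.COLOR_BGR2HSV)
    for n,p in dict(leaf=(.6035,-.2397,.04),bfly=(.6181,.2246,.04)).items():
        q=proj(K,T,p); print(f,n,q.round())
ims=[load('s21.png')[0][150:400,240:500],load('t21.png')[0][150:260,140:500]]
a=cv2.resize(ims[0],(390,375),interpolation=cv2.INTER_CUBIC); c=cv2.resize(ims[1],(720,220),interpolation=cv2.INTER_CUBIC)
o=np.zeros((600,800,3),np.uint8); o[:375,:390]=a; o[378:598,:720]=c; w=load('w21.png')[0]; o[:300,398:798]=cv2.resize(w,(400,300)); cv2.imwrite('pics/fin.png',o)
E
```

```text
tool_pos: [0.6026, -0.2395, 0.1722]
force: [0.8, 0.1, 0.0]
finger_gap: 0.249
time_s: 34.15
tool_pos: [0.6618, -0.2475, 0.2008]
w21.png leaf [317. 152.]
w21.png bfly [931.  93.]
s21.png leaf [418. 335.]
s21.png bfly [324. 194.]
t21.png leaf [456. 206.]
t21.png bfly [252. 197.]
```

I've used all 14 pictures, so I'll check the final heights numerically by triangulating each bar top from two views, and check that the bystanders haven't moved.

```bash
python3 - <<'E'
from h import *
def blob(f,p,r,lo,hi):
    im,K,T=load(f); q=proj(K,T,p); a,b=np.maximum((q-r).astype(int),0)
    m=cv2.inRange(cv2.cvtColor(im,cv2.COLOR_BGR2HSV)[b:b+2*r,a:a+2*r],lo,hi)
    n,l,st,ce=cv2.connectedComponentsWithStats(m); k=1+np.argmax([st[i,4] if i else 0 for i in range(n)][1:]) if n>1 else 0
    c=ce[k]+[a,b]; o,d=ray(K,T,*c); return o,d/np.linalg.norm(d),c,st[k,4],q
def tri(a,b):
    M=np.stack([a[1],-b[1]],1); s=np.linalg.lstsq(M,b[0]-a[0],rcond=None)[0]
    p,q=a[0]+s[0]*a[1],b[0]+s[1]*b[1]; return ((p+q)/2*1000).round(1),round(1000*np.linalg.norm(p-q),1)
L=(8,50,150),(22,112,255)
for n,p,v in(('leaf',(.6035,-.2397,.04),('w21.png','s21.png','t21.png')),('bfly',(.6181,.2246,.04),('s21.png','t21.png'))):
    B=[blob(f,p,11 if f[0]!='w' else 25,*L) for f in v]
    for f,x in zip(v,B): print(n,f,x[2].round(1),'area',x[3],'expected',x[4].round(1))
    print(n,'tri',tri(B[0],B[-1]))
# pixel change around bystanders, and seated blank check
for v in('top','side'):
    a,K,T=load(v+'0.png'); b=load(v[0]+'21.png')[0]
    for n,p in dict(jar=(.681,-.001,.025),tile=(.502,.388,.008)).items():
        q=proj(K,T,p).astype(int); s=np.s_[q[1]-14:q[1]+14,q[0]-14:q[0]+14]; print(v,n,'mean diff',cv2.absdiff(a[s],b[s]).mean().round(2))
togo(660,-247,200,173)
E
```

```text
leaf w21.png [316.5 151.6] area 639 expected [316.9 152. ]
leaf s21.png [418.1 338.8] area 285 expected [418.5 335.1]
leaf t21.png [454.4 205.4] area 108 expected [456.3 205.7]
leaf tri (array([ 605. , -239.6,   26.8]), np.float64(2.5))
bfly s21.png [323.3 196.6] area 280 expected [323.5 194.2]
bfly t21.png [251. 196.] area 75 expected [251.5 196.6]
bfly tri (array([619.8, 227.5,  32.1]), np.float64(1.9))
top jar mean diff 5.42
top tile mean diff 4.53
side jar mean diff 4.65
side tile mean diff 3.6
t 34.3 pos [ 662.  -247.2  201.1] rot [180.    0.  172.9] F [-0.6 -0.2 -0.2] gap 0.249 grip 0.0
rz tot -0.02 | tx 0.020 ty -0.001 tz 0.011
```

Both bars sit as low as a fully seated pattern should: the side blobs include the bar's face, so 27–32 mm is its mid-height. The jar and tile are unchanged within noise.

```bash
python3 -c "
from station import manip
print(manip.job_done())"
```

```text
the job is handed in; nothing more can be done
None
```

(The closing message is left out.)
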